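Roll test of a freshly painted wagon on the sloping track

TASK

Give the large model wagon its rolling test: press the round pad of the catch fully down so that the wagon sets off by itself, let it run untouched for at least 10 cm, then catch it gently at its sprung front buffer so that the spring gives only a little (less than 10 mm), well before it runs into the chock at the low end. Bring it to a stand with the buffer's front face level with the white lineside marker, and finish while holding it there with the fingers against the buffer. The wagon's paint is wet, so touch nothing of it but the buffer, and do not disturb the paints, jar, brush, figure and carton around the track.

Things in the scene. Friction and masses are not known exactly. Their poses are not given: they have to be found in the camera images.
- track: fixed plywood track, 820 x 100 mm, two steel rails, a chock at its low end. Origin: on the table under its middle. x: level, across the track, away from the robot; y: level, along it to its upper end. The rails slope down to -y by 0.036 rad; rail tops are 52 mm above the table at y = 0, 52 mm + 0.036 y elsewhere
- catch (a joint): how far the catch is pressed, m: 0 = up, pin blocks the wagon; 0.016 = fully down; the wagon is free from about 0.009. It needs about 3 N (friction) and stays where it is left
- catch_pad (a point): centre of the top face of the catch's round pad (34 mm diameter, face 87 mm above the table when up), 85 mm from the track's centre line on the robot's side, 60 mm downhill of where the buffer face starts; moves straight down when pressed
- wagon (a joint): how far the wagon has run down the track, m: 0 = at the catch, grows downhill, 0.50 = against the chock at the low end. The wagon is captive on its rails, total mass 0.6 kg nominal (0.47 to 0.79, hidden); rolling resistance 0.7 N per m/s, so it would reach about 0.2 m/s after 100 mm and nearly 0.3 m/s later
- tub (a point): the wagon but for its buffer: open wooden tub with ballast, 155 mm long, 69 mm wide, top 66 mm above the rails, with wheels; its front end is 30 mm uphill of the uncompressed buffer face. Wet paint: not to be touched. Site: on the rail tops under the uncompressed buffer face; y points uphill along the rails, x across
- buffer (a joint): how far the front buffer's spring is compressed, m: 0 = out, 0.024 = solid; spring 120 N/m. Holding the standing wagon compresses it by 1 to 3 mm
- buffer_face (a point): centre of the downhill front face of the wagon's sprung buffer, 32 mm above the rails on the centre line; moves with the wagon and the spring. The buffer plate is dark steel, 48 mm wide, 32 mm tall (16 to 48 mm above the rails), 8 mm thick. At wagon = 0 it is at y = 140 mm of track
- marker: fixed white lineside post with a small square board, 81 mm tall, standing on the table 75 mm from the track's centre line on the side away from the robot. Origin: under its middle; its axes are parallel to those of track. It stands level with where the buffer face must stop: 250 to 350 mm of run
- paint_a: dropper bottle of model paint, 29 mm diameter, 80 mm tall, standing beyond the track; origin under its centre
- paint_b: a second such bottle
- paint_c: a third such bottle
- jar: open empty glass jar, 72 mm diameter, 75 mm tall, beyond the upper half of the track; origin under its centre
- carton: closed white carton 100 x 100 x 85 mm, on the robot's side of the lower end; origin under its centre
- brush: paint brush 170 mm long lying on the robot's side of the track; origin under its middle
- figure: grey figure on a cork handle, 75 mm tall, 34 mm diameter, standing beyond the upper half of the track; origin under its centre
There are look-alikes about, which are no part of the job. Leave any blue or purple look-alike of the marker alone.

How it is judged (in metres and radians):
On the way, in this order (a step that is already met when the one before it is completed fails the run):
1. the catch is pressed down and the wagon has run 100 mm by itself, touched by nothing (value of joint catch above 0.008 m and value of joint wagon above 0.1 m and velocity of joint wagon above 0.08 m/s and contact force between each of the fingers, the arm and buffer below 0.02 N).
2. the wagon stands still with its buffer face within 20 mm of the marker, held at the buffer, for 1.5 s (contact force between any of the fingers, the arm and buffer above 0.05 N and y of buffer_face in the frame of marker between -0.02 and 0.02 m and velocity of joint wagon between -0.03 and 0.03 m/s), for 1.5 s.
At the end, for the whole second after the job is handed in: The wagon stands still (under 0.03 m/s) with its buffer face within 20 mm of the marker along the track, held there only by the robot against the buffer (contact force above 0.05 N, spring compressed less than 10 mm) (all of step 2 and value of joint buffer below 0.01 m); the arm keeps its last pose, push and grip.
It fails at once if the buffer spring is compressed by more than 10 mm (not caught gently) (value of joint buffer above 0.01 m).
It fails at once if the wagon reaches the chock at the low end (value of joint wagon above 0.49 m).
It fails at once if the wagon is touched before it has run 100 mm (value of joint wagon below 0.095 m and contact force between any of the fingers, the arm and buffer above 0.3 N).
It fails at once if the wet wagon is touched elsewhere than at its buffer (contact force between any of the fingers, the arm and tub above 0.3 N).
It fails at once if a bystander is pushed away by more than 30 mm or knocked over (distance of any of paint_a, paint_b, paint_c, jar, carton, brush, figure from where it was at the start of the episode above 0.03 m or angle between any of paint_a, paint_b, paint_c, jar, carton, figure's own z axis and vertical above 0.4 rad).
It also fails if it takes over 32 s, if anything falls off the work surface, if the arm or the gripper's body presses on something with over 40 N, if the wrist force passes 120 N, or if a joint passes its speed limit or range.

ROBOT

A 6-joint arm with a two-finger parallel gripper is mounted at the origin on the work surface. World frame = base frame: x ahead of the robot, y to its left, z up, the work surface at z = 0. Lengths are in mm, angles in rad, forces in N, time in s.
With the tool pointing down it reaches from about 275 to 750 mm from the base axis. Payload 10.2 kg.
Tool frame: the origin (TCP) lies midway between the tips of the shut fingers; the grasp point (between the pads) lies 19 mm behind it; z points along the fingers, y is the line along which they close (so a half turn about z gives the same grasp; the last joint's range is limited). The gripper opens to 85 mm and grips with 20 to 120 N. Pads are 22 mm wide; open, the fingers measure 114 mm over their backs; the gripper's body (76 mm by 85 mm) begins 54 mm behind the grasp point. The pads swing forward as they close: fully open they stand 13 mm farther back than shut.
Start: joints at [-1.475, 0.313, 1.498, -0, 1.331, -0.223], TCP at [164.536, -498.557, 231.294] pointing down, gripper open.
Joint ranges: [-2.94, 2.94], [-0.97, 2.17], [0.19, 2.56], [-1.23, 4.37], [0.02, 3.11], [-2.88, 2.88]. Speed limits (rad/s): [2.39, 2.39, 3.01, 3.14, 3.14, 3.14].

INTERFACE

Orientations are given as a unit quaternion [w, x, y, z].
In Python, from rig import ctrl gives the robot as it stands.
- The arm moves only by the tool arm_command, never from a script. Its argument "increments" is a list of rows, each an object with "dr": the turn, a rotation vector about the tool's x, y, z in units of pi/4 rad (1.0 is pi/4 rad), a list of three; "offset": the shift along the tool's x, y, z in units of 120 mm (1.0 is 120 mm), a list of three; "hand": the opening, from -1 (shut) to 1 (fully open). A call has 1 to 8 rows; each row shifts and turns the commanded pose from where the row before left it, along the tool's axes as they then stand; what a row does not reach is not made up. A row lasts 1/10 s, in which the tool goes at most 50 mm and 8.59 degrees, less where a joint would pass 70% of its speed; a pose out of reach is approached as far as the arm can. A call with a number of a shift or a turn outside -1 to 1 is refused whole. A call with a gripper value outside its range is refused whole. The fingers move at their own pace and stop on an object; "grip_force" is the grip in N (left out, the last holds). Time passes only in rows, so rows that do not move let the fingers close. It gives the time, the measured TCP pose, the force, the opening and the grip force at its end, in the units of the state.
- ctrl.sense(): the state, without advancing time (a new reading comes with each control period).
- ctrl.capture(name): name is "scene" or "side" or "wrist"; returns the picture (384x512x3 uint8, red, green, blue); there is no depth.
- ctrl.camera_info(name): a dict with "K" (3x3 intrinsics, pixels), "dist" ([k1, k2, p1, p2, k3] as OpenCV has them; the pictures are not rectified), "R" (3x3) and "t" (3): a world point X has camera coordinates R X + t. Camera axes: x right, y down, z forward; pixel columns grow to the right and rows downward; lengths in mm; the calibration is good to about 2 mm. A picture is of the moment at which its call begins: read the wrist's pose just before it. camera_info takes no time and is no camera call; for the wrist camera it gives the pose at the moment of the call.
- ctrl.finish_job(): hands the job in; it is judged then, once.
The state is a dict: "time_s": time; "joints": joint angles; "dq": joint speeds; "tau": joint torques, N m; "eef_pos": TCP position; "ee_rot": TCP orientation; "force": force on the tool from outside, world axes, zero at the start; "wrist_torque": the same for the moment, N m; "grip_width": opening from 0.0 (shut) to 1.0 (fully open); "grip_force": force on a finger pad.
Only numpy, scipy, OpenCV 4.12 (cv2) and the standard library are available. Lean on these libraries where they do the work, as an engineer would, in place of code of your own. Each camera call takes 0.05 s, during which the arm holds its last target. There are 200 camera calls.

## Working session

There is one attempt and no reset: what is moved stays moved. The work goes in short steps, Python scripts to look and compute and a tool call to move; the robot and the scene stay as the last step left them, time stands still between calls to the robot, and variables do not carry over. Pictures are saved under pics/ and viewed, at most 10 in all, crops included, and the job is handed in when it is done.

Besides the shell and the picture viewer there is one more tool, called after "Request:" as name([rows], argument=value, ...), one row to a line, values as JSON. arm_command: Moves the arm, as the interface text tells. Shifts and turns lie within -1 to 1; 1 stands for 120 mm of shift or pi/4 rad of turn. Its arguments: {"type":"object","properties":{"increments":{"type":"array"},"grip_force":{"type":"number"}},"required":["increments"]}

```bash
ls; mkdir -p pics; python3 - <<'E'
from rig import ctrl
import cv2,numpy as np
for n in("scene","side"):
    cv2.imwrite(f"pics/{n}0.png",ctrl.capture(n)[:,:,::-1]); c=ctrl.camera_info(n)
    print(n,np.round(c["K"],1).tolist(),np.round(c["dist"],3),(-np.array(c["R"]).T@c["t"]).round())
s=ctrl.sense();print(s)
E
```

```text
pics
scene [[482.4, 0.0, 260.7], [0.0, 482.4, 187.7], [0.0, 0.0, 1.0]] [-0.018  0.     0.     0.     0.   ] [1520.  189.  925.]
side [[452.6, 0.0, 262.2], [0.0, 452.6, 193.9], [0.0, 0.0, 1.0]] [-0.166  0.     0.     0.     0.   ] [ 404. 1051. 1081.]
{'time_s': 0.1, 'joints': array([-1.47541035e+00,  3.13425709e-01,  1.49832809e+00,  2.19504684e-05,
        1.33104088e+00, -2.23395197e-01]), 'dq': array([-1.07686236e-03, -4.40076798e-04, -1.71319231e-03,  7.58952953e-05,
        8.79092127e-04,  1.45859931e-03]), 'tau': array([ 3.97136318e-03, -4.12894714e+01, -2.60140765e+01, -3.29221996e-05,
        3.05175097e-03, -2.43072361e-05]), 'eef_pos': array([ 164.51405185, -498.32069017,  230.78854378]), 'ee_rot': array([-5.99100675e-04,  9.87324427e-01,  1.58713942e-01,  4.90792543e-05]), 'force': array([ 0.04284314,  0.12027503, -0.02361852]), 'wrist_torque': array([ 0.01821896, -0.01594604, -0.00809223]), 'grip_force': 0.0, 'grip_width': 0.998488258201111}
```

View pics/scene0.png

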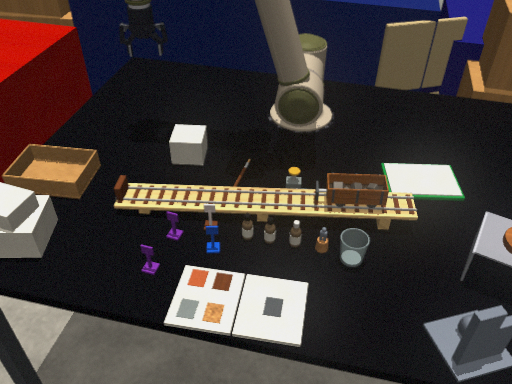

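View pics/side0.png

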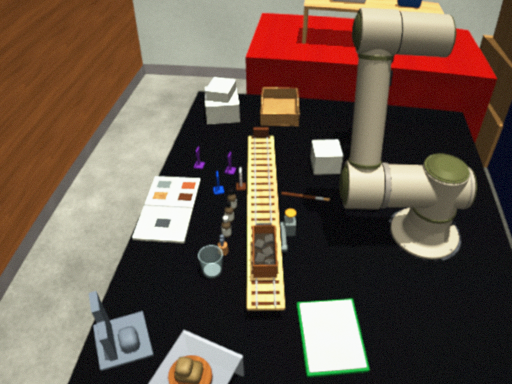

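The scene view shows the wagon at (357,190), the yellow pad at (294,172), the chock at (121,188) and the carton at (188,145). Marker candidates are the white post at (210,215), a blue one at (212,238), and purple ones at (175,225) and (150,260). In the side view the white post is at (241,180), the blue at (219,183), the purple at (230,162) and (199,157), and the pad at (290,215). I choose the white post and will check it in a crop.

```bash
cat > h.py <<'E'
import cv2,numpy as np
from rig import ctrl
def ray(n,uv):
    c=ctrl.camera_info(n);R=np.array(c["R"]);K=np.array(c["K"]);d=np.array(c["dist"])
    p=cv2.undistortPoints(np.array([[uv]],float),K,d)[0,0]
    return -R.T@np.array(c["t"]).ravel(),R.T@np.array([*p,1])
def plane(n,uv,z):
    o,d=ray(n,uv);return o+d*(z-o[2])/d[2]
def tri(a,b):
    o1,d1=ray("scene",a);o2,d2=ray("side",b)
    s=np.linalg.lstsq(np.c_[d1,-d2],o2-o1,rcond=None)[0]
    p,q=o1+s[0]*d1,o2+s[1]*d2
    return (p+q)/2,np.linalg.norm(p-q)
E
python3 - <<'E'
import cv2,numpy as np
a=cv2.imread("pics/scene0.png");b=cv2.imread("pics/side0.png")
A=cv2.resize(a[160:260,110:430],None,fx=2.5,fy=2.5,interpolation=cv2.INTER_CUBIC)
B=cv2.resize(b[120:320,190:340],None,fx=3,fy=3,interpolation=cv2.INTER_CUBIC)
B=cv2.rotate(B,cv2.ROTATE_90_CLOCKWISE)
cv2.imwrite("pics/crop.png",np.vstack([A[:, :600],]));
can=np.zeros((600,800,3),np.uint8);can[:250,:800]=A;can[250:600,:600]=B[50:400];cv2.imwrite("pics/crop.png",can)
for n,im in(("scene",a),("side",b)):
    h=cv2.cvtColor(im,cv2.COLOR_BGR2HSV)
    for nm,lo,hi in(("yellow",(20,180,120),(32,255,255)),("wood",(10,60,120),(30,170,255)),("white",(0,0,150),(180,40,255))):
        m=cv2.inRange(h,lo,hi)
        k,_,st,ce=cv2.connectedComponentsWithStats(m)
        for i in range(1,k):
            if st[i,4]>12:print(n,nm,st[i],ce[i].round(1))
E
```

```text
scene yellow [288 167  12   8  74] [293.8 170.4]
scene wood [505   0   7  14  63] [508.9   5. ]
scene wood [  0  12  72   8 183] [38.8 15.3]
scene wood [438  17  29   5  89] [452.1  19. ]
scene wood [387  20  47   7 149] [408.2  23.1]
scene wood [301  42  12   6  51] [306.   45.1]
scene wood [467  60  45  35 484] [480.9  79.3]
scene wood [   2  144   95   39 1392] [ 51.8 167.9]
scene wood [379 175   9  13  20] [384.5 179.2]
scene wood [128 183 188  10 674] [222.9 187.4]
scene wood [124 189  25   9 182] [136.4 193.1]
scene wood [332 188  36   2  45] [348.3 188.6]
scene wood [375 189  14   2  15] [381.9 189.9]
scene wood [ 148  190  167   15 1356] [233.4 196.7]
scene wood [388 192  24   4  76] [399.  193.9]
scene wood [317 196  11   9  81] [321.9 200.2]
scene wood [384 198  32  11 263] [399.7 202.8]
scene wood [114 200  95  11 683] [159.8 205.3]
scene wood [ 213  203  205   18 1607] [315.5 211.3]
scene wood [345 204   9   2  18] [349.  204.5]
scene wood [359 204   8   3  18] [362.2 205.3]
scene wood [505 227   7  18  47] [508.2 236.4]
scene wood [317 237  11   7  43] [321.9 240.7]
scen
[... 2601 characters left out ...]
39  31  19 499] [326.8 148.3]
side white [384 163  43  27 527] [402.8 174.8]
side white [239 167   3   7  16] [239.9 169.9]
side white [350 167  34  14 285] [366.6 175. ]
side white [255 183   1  19  19] [255. 192.]
side white [223 215   6   5  24] [225.5 217. ]
side white [286 219  10   6  21] [291.5 222.8]
side white [281 223   6  26  79] [283.3 237.1]
side white [404 233  53  23 380] [431.  248.7]
side white [204 262  16  14 173] [211.6 268.7]
side white [256 280   1  26  26] [256.  292.5]
side white [273 281   3  20  23] [274.1 290.7]
side white [ 300  300   66   72 3740] [331.4 336. ]
side white [  94  312   58   57 1539] [124.  338.5]
side white [ 149  330   94   54 2079] [199.8 357.9]
```

View pics/crop.png

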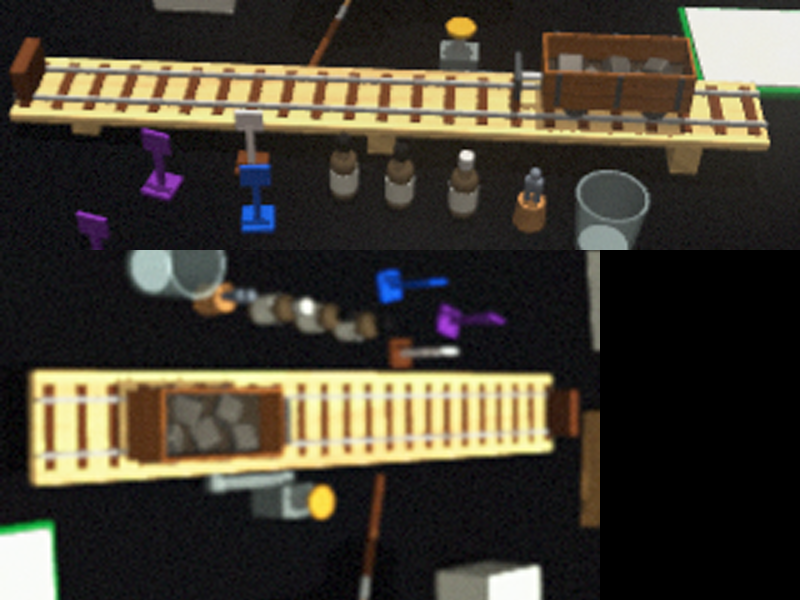

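The crop confirms the white marker: white board at scene (209.5,206) on a brown base at (211,225), and side (240,170) with its base at (241,186). It stands close beside the rails, and the blue and purple look-alikes are farther out. The dark buffer plate is at scene (317,188), and the yellow pad is at scene (294,170).

```bash
python3 - <<'E'
from h import *
np.set_printoptions(suppress=True,precision=1)
def P(n,a,b):print(n,*tri(a,b))
P("pad",(293.8,170.4),(290.1,212.3))
P("board",(209.5,206),(239.9,170))
print("base",plane("scene",(210.8,224.5),5),plane("side",(240.7,186.4),5))
P("cornNR",(417.2,214),(247.3,309));P("cornNL",(115.6,203.2),(247.3,135.7));P("cornFR",(414.8,194),(284.7,309))
im=cv2.imread("pics/side0.png");h=cv2.cvtColor(im,cv2.COLOR_BGR2HSV)
m=cv2.inRange(h,(8,40,90),(32,190,255))
L=[];R=[]
for r in list(range(145,205,3))+list(range(285,305,3)):
    c=np.where(m[r,240:292])[0]+240
    for S,u in((L,c.min()-.5),(R,c.max()+.5)):
        p=plane("side",(u,r),44)
        for _ in range(3):p=plane("side",(u,r),44+.036*(p[1]-0))
        S.append(p)
L=np.array(L);R=np.array(R)
fl=np.polyfit(L[:,1],L[:,0],1);fr=np.polyfit(R[:,1],R[:,0],1);print("edges",fl.round(4),fr.round(4),"resid",np.std(L[:,0]-np.polyval(fl,L[:,1])))
for n,a,z in(("cartonTop",(326.8,148.3),85),("jar",(211,262),40),("scarton",(187.6,133.7),85)):print(n,plane("side" if n!="scarton" else "scene",a,z))
for uv in((282,193),(330,200)):print("brush",plane("side",uv,5))
E
```

```text
pad [443.7  47.4  83.7] 1.2929847114132402
board [ 635.4 -142.8   76.1] 4.8118027501520215
base [ 634.5 -142.1    5. ] [ 633.  -140.4    5. ]
cornNR [523.4 395.4  61.4] 6.839380999040832
cornNL [ 650.  -408.    37.6] 0.5928617351786711
cornFR [429.2 386.9  57.2] 6.749289699862944
edges [ -0.2 591.7] [ -0.1 480.3] resid 6.477071216205169
cartonTop [ 337.1 -302.2   85. ]
jar [657.6 239.6  40. ]
scarton [ 344.4 -305.5   85. ]
brush [ 483.1 -125.1    5. ]
brush [ 313.8 -111.3    5. ]
```

Check: with yaw 0.157 rad and the pad at track (-85, 80), the marker comes out at track (74, -136). That is 75 mm off the centre line as described, and a run of about 276 mm. The plywood corners agree too. Next I turn the tool so that tool x points uphill, and shut the fingers.

Request:
arm_command([
  {"dr": [0,0,-0.19],"offset": [0,0,0],"hand": -1},
  {"dr": [0,0,-0.19],"offset": [0,0,0],"hand": -1},
  {"dr": [0,0,-0.19],"offset": [0,0,0],"hand": -1},
  {"dr": [0,0,-0.19],"offset": [0,0,0],"hand": -1},
  {"dr": [0,0,-0.19],"offset": [0,0,0],"hand": -1},
  {"dr": [0,0,-0.19],"offset": [0,0,0],"hand": -1},
  {"dr": [0,0,-0.19],"offset": [0,0,0],"hand": -1},
  {"dr": [0,0,-0.19],"offset": [0,0,0],"hand": -1},
], grip_force=20)

```text
time_s: 0.9
eef_pos: [164.5, -498.4, 230.9]
ee_rot: [-0.0, 0.725, 0.688, 0.0]
force: [-0.2, -0.0, 0.5]
grip_width: -0.0
grip_force: 0.0
```

Request:
arm_command([
  {"dr": [0,0,-0.137],"offset": [0,0,0],"hand": -1},
  {"dr": [0,0,-0.137],"offset": [0,0,0],"hand": -1},
  {"dr": [0,0,0],"offset": [0,0,0],"hand": -1},
])

```text
time_s: 1.2
eef_pos: [164.5, -498.4, 231.0]
ee_rot: [-0.0, 0.649, 0.761, 0.0]
force: [-0.3, 0.1, 0.1]
grip_width: -0.002
grip_force: 0.0
```

```bash
cat >> h.py <<'E'
PSI=0.157;EX=np.array([np.cos(PSI),np.sin(PSI)]);EY=np.array([-EX[1],EX[0]])
O=np.array([540.2,-18.4])
def track(p):d=np.array(p[:2])-O;return np.array([d@EX,d@EY])
def brown(im):
    h=cv2.cvtColor(im,cv2.COLOR_RGB2HSV)
    m=cv2.inRange(h,(0,70,45),(18,255,190)); m[:165]=0;m[215:]=0;m[:,:135]=0;m[:,420:]=0
    m=cv2.morphologyEx(m,cv2.MORPH_OPEN,np.ones((5,5)))
    k,_,st,ce=cv2.connectedComponentsWithStats(m)
    i=1+np.argmax(st[1:,4]);return st[i],ce[i]
def wagon_y(im):   # track y of the tub blob on a plane 40 mm above the rails
    st,c=brown(im);y=100.
    for _ in range(4):y=track(plane("scene",c,92+.036*y))[1]
    return y,st
def yaw(s):
    w,x,y,z=s["ee_rot"];return np.arctan2(2*(x*y+w*z),1-2*(y*y+z*z))
E
python3 - <<'E'
from h import *
np.set_printoptions(suppress=True,precision=2)
print(wagon_y(cv2.imread("pics/scene0.png")[:,:,::-1]))
for n,uv in(("scene",(293.8,170.4)),("side",(290.1,212.3))):p=plane(n,uv,87);print("pad",p,track(p))
for z in(70,):
  for n,uv in(("scene",(209.5,206)),("side",(239.9,170))):p=plane(n,uv,z);print("mk",p,track(p))
s=ctrl.sense();print(s["time_s"],s["eef_pos"],yaw(s),s["grip_width"],track(s["eef_pos"]),track((443.5,47.5)))
E
```

```text
(np.float64(251.45542625117488), array([ 325,  173,   62,   33, 1146], dtype=int32))
pad [448.72  48.45  87.  ] [-79.9   80.33]
pad [443.35  49.88  87.  ] [-84.98  82.59]
mk [ 631.62 -143.04   70.  ] [  70.8 -137.4]
mk [ 636.18 -153.54   70.  ] [  73.67 -148.48]
1.2 [ 164.53 -498.39  230.97] 1.728701637650401 -0.0018752265868298029 [-446.1  -415.35] [-85.21  80.21]
```

Request:
arm_command([
  {"dr": [0,0,0],"offset": [0.318,0.2314,0],"hand": -1},
  {"dr": [0,0,0],"offset": [0.318,0.2314,0],"hand": -1},
  {"dr": [0,0,0],"offset": [0.318,0.2314,0],"hand": -1},
  {"dr": [0,0,0],"offset": [0.318,0.2314,0],"hand": -1},
  {"dr": [0,0,0],"offset": [0.318,0.2314,0],"hand": -1},
  {"dr": [0,0,0],"offset": [0.318,0.2314,0],"hand": -1},
  {"dr": [0,0,0],"offset": [0.318,0.2314,0],"hand": -1},
  {"dr": [0,0,0],"offset": [0.318,0.2314,0],"hand": -1},
])

```text
time_s: 2.0
eef_pos: [336.6, -160.5, 231.4]
ee_rot: [0.0, 0.651, 0.759, -0.0]
force: [0.0, -0.2, 0.5]
grip_width: -0.001
grip_force: 0.0
```

Request:
arm_command([
  {"dr": [0,0,0],"offset": [0.318,0.2314,0],"hand": -1},
  {"dr": [0,0,0],"offset": [0.318,0.2314,0],"hand": -1},
  {"dr": [0,0,0],"offset": [0.318,0.2314,0],"hand": -1},
  {"dr": [0,0,0],"offset": [0.318,0.2314,0],"hand": -1},
  {"dr": [0,0,0],"offset": [0.318,0.2314,0],"hand": -1},
  {"dr": [0,0,0],"offset": [0,0,0.35],"hand": -1},
  {"dr": [0,0,0],"offset": [0,0,0.35],"hand": -1},
  {"dr": [0,0,0],"offset": [0,0,0.3],"hand": -1},
])

```text
time_s: 2.8
eef_pos: [442.9, 48.4, 109.4]
ee_rot: [-0.0, 0.65, 0.76, -0.0]
force: [-0.1, 0.4, -0.5]
grip_width: 0.001
grip_force: 0.0
```

```bash
python3 - <<'E'
from h import *
np.set_printoptions(suppress=True,precision=2)
s=ctrl.sense();print(s["time_s"],s["eef_pos"],yaw(s),track(s["eef_pos"]),s["joints"])
for n in("side","wrist"):
    im=ctrl.capture(n)[:,:,::-1]
    if n=="side":im=cv2.resize(im[140:300,200:360],None,fx=2.4,fy=2.4,interpolation=cv2.INTER_CUBIC)
    cv2.imwrite(f"pics/{n}1.png",im)
a=cv2.imread("pics/side1.png");b=cv2.imread("pics/wrist1.png")
can=np.zeros((384,800,3),np.uint8);can[:a.shape[0],:384]=a[:384,:384];can[:,384:]=cv2.resize(b,(416,384))
cv2.imwrite("pics/both1.png",can);s=ctrl.sense();print(s["time_s"],s["eef_pos"],track(s["eef_pos"]))
E
```

```text
2.8 [442.92  48.44 109.43] 1.7255778911518718 [-85.63  81.23] [-0.16  0.29  1.88 -0.    0.97 -0.31]
2.9 [441.04  48.32 107.91] [-87.5  81.4]
```

View pics/both1.png

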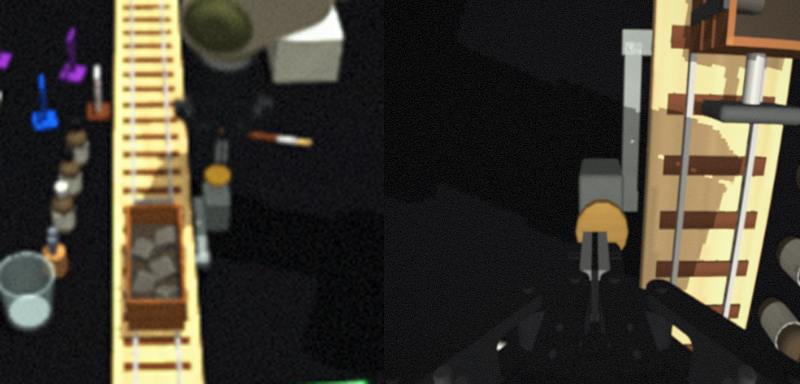

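The side crop shows the fingers right over the pad, which is at (217,175) in the crop. In the wrist view the pad is at canvas (602,228) with the fingertips over its middle. The buffer plate is at (755,112) on its rod. I check the pad by a ray from the wrist camera, and the buffer too.

```bash
python3 - <<'E'
from h import *
np.set_printoptions(suppress=True,precision=2)
c=ctrl.camera_info("wrist");print("cam",-np.array(c["R"]).T@c["t"])
im=cv2.imread("pics/wrist1.png");h=cv2.cvtColor(im,cv2.COLOR_BGR2HSV)
m=cv2.inRange(h,(14,150,100),(26,255,255));m[:,330:]=0;k,_,st,ce=cv2.connectedComponentsWithStats(m);i=1+np.argmax(st[1:,4]);print(st[i],ce[i])
x,y,w,_,_=st[i]
p=plane("wrist",(x+w/2,y+w/2),87);print("pad",p,track(p),"diam",np.linalg.norm(plane("wrist",(x,y+w/2),87)-plane("wrist",(x+w,y+w/2),87)))
p=plane("wrist",((720-384)*512/416,105),104);print("plate top left",p,track(p))
print(track(plane("wrist",((672-384)*512/416,295),53)),track(plane("wrist",((690-384)*512/416,90),60)))
E
```

```text
cam [431.31 120.88 252.53]
[ 236  200   64   49 1635] [269.92 221.41]
pad [446.16  48.28  87.  ] [-82.45  80.56] diam 34.31867852744412
plate top left [498.02 124.87 104.  ] [-19.26 148.11]
[-21.42  17.38] [-21.61 154.11]
```

Request:
arm_command([
  {"dr": [0,0,0],"offset": [0,0.03,0.1],"hand": -1},
  {"dr": [0,0,0],"offset": [0,0,0],"hand": -1},
])

```text
time_s: 3.1
eef_pos: [447.8, 48.3, 99.7]
ee_rot: [0.0, 0.65, 0.76, 0.0]
force: [0.5, -0.4, 0.8]
grip_width: 0.0
grip_force: 0.0
```

Request:
arm_command([
  {"dr": [0,0,0],"offset": [0,0,0],"hand": -1},
  {"dr": [0,0,0],"offset": [0,0,0],"hand": -1},
])

```text
time_s: 3.3
eef_pos: [447.7, 48.3, 100.4]
ee_rot: [0.001, 0.65, 0.76, 0.001]
force: [-0.4, 0.1, 0.4]
grip_width: 0.002
grip_force: 0.0
```

Request:
arm_command([
  {"dr": [0,0,0],"offset": [0,0,0.05],"hand": -1},
])

```text
time_s: 3.4
eef_pos: [447.8, 48.3, 94.3]
ee_rot: [0.001, 0.65, 0.76, 0.001]
force: [-0.3, -0.2, -0.5]
grip_width: -0.002
grip_force: 0.0
```

Request:
arm_command([
  {"dr": [0,0,0],"offset": [0,0,0.11],"hand": -1},
  {"dr": [0,0,0],"offset": [0,0,0.1],"hand": -1},
  {"dr": [0,0,0],"offset": [0,0,-0.09],"hand": -1},
  {"dr": [0,0,0],"offset": [-0.26,0.23,0],"hand": -1},
  {"dr": [0,0,0],"offset": [-0.26,0.23,0.02],"hand": -1},
  {"dr": [0,0,0],"offset": [-0.26,0.23,0.05],"hand": -1},
])

```text
time_s: 4.0
eef_pos: [544.9, -32.2, 70.9]
ee_rot: [0.001, 0.649, 0.76, 0.0]
force: [-0.0, -0.4, 0.4]
grip_width: 0.001
grip_force: 0.0
```

```bash
cat > m.py <<'E'
from h import *
np.set_printoptions(suppress=True,precision=2)
for i in range(2):
    t=ctrl.sense()["time_s"];im=ctrl.capture("scene");y,st=wagon_y(im);print(t,"run",round(251.5-y,1),st)
cv2.imwrite(f"pics/sc_{t:.2f}.png",im[:,:,::-1])
s=ctrl.sense();print(s["time_s"],s["eef_pos"],track(s["eef_pos"]),s["force"])
E
python3 m.py
```

```text
4.0 run 31.8 [ 313  172   63   33 1210]
4.05 run 34.3 [ 310  172   63   35 1304]
4.1 [546.02 -34.09  69.71] [  3.3 -16.4] [-1.87  0.49 -1.02]
```

Request:
arm_command([
  {"dr": [0,0,0],"offset": [0,0,0],"hand": -1},
])

```text
time_s: 4.2
eef_pos: [543.3, -31.3, 69.9]
ee_rot: [-0.0, 0.65, 0.76, -0.0]
force: [-0.2, 0.3, -0.0]
grip_width: -0.001
grip_force: 0.0
```

```bash
python3 m.py
```

```text
4.2 run 56.1 [ 301  172   62   34 1114]
4.25 run 92.8 [ 298  172   62   33 1188]
4.3 [542.82 -30.44  70.44] [  0.7 -12.3] [ 0.06 -0.13  0.07]
```

```bash
cat >> h.py <<'E'
from scipy.optimize import least_squares
def mid(st):
    c=(st[0]+st[2]/2,st[1]+17);y=100.
    for _ in range(4):y=track(plane("scene",c,92+.036*y))[1]
    return y
def model(t,m,t0,g=9.81*.036):
    k=.7/m;T=np.maximum(np.asarray(t,float)-t0,0);return 1e3*g/k*(T-(1-np.exp(-k*T))/k),1e3*g/k*(1-np.exp(-k*T))
def fit(D):
    y0=mid((325,173,62));t=np.array([d[0] for d in D]);r=np.array([y0-mid(d[1]) for d in D])
    f=least_squares(lambda p:np.r_[model(t,*p)[0]-r,(p[0]-.6)/.05],[.6,3.57],bounds=([.45,3.4],[.85,3.8]))
    return r,f.x,f.fun
E
python3 - <<'E'
from h import *
np.set_printoptions(suppress=True,precision=3)
D=[(4.0,(313,172,63)),(4.05,(310,172,63)),(4.2,(301,172,62)),(4.25,(298,172,62))]
r,p,e=fit(D);print(r,p,e)
for t in np.arange(4.3,5,.1):print(round(t,2),*model(t,*p))
print(brown(cv2.imread("pics/sc_4.25.png")[:,:,::-1]))
E
```

```text
[30.109 38.053 63.227 71.181] [0.656 3.539] [ 1.987  0.741 -1.371 -0.733  1.128]
4.3 79.4537688760535 184.10630398757252
4.4 98.6213444266898 198.9808718648301
4.5 119.19980714823288 212.35078651869233
4.6 141.04643720189023 224.36825279580447
4.7 164.03295173065266 235.1700790946589
4.8 188.04404447057243 244.87923481018973
4.9 212.97607308926297 253.60625023335234
5.0 238.7358793081131 261.45047484232526
(array([ 298,  172,   62,   33, 1188], dtype=int32), array([322.623, 184.975]))
```

```bash
python3 m.py | tee o.txt; python3 - <<'E'
from h import *
np.set_printoptions(suppress=True,precision=3)
import re
D=[(4.0,(313,172,63)),(4.05,(310,172,63)),(4.2,(301,172,62)),(4.25,(298,172,62))]
for l in open("o.txt"):
    q=re.match(r"(\S+) run \S+ \[ *(\d+) +(\d+) +(\d+)",l)
    if q:D.append((float(q[1]),(int(q[2]),int(q[3]),int(q[4]))))
r,p,e=fit(D);print(r,p,e)
for t in np.arange(4.4,5.3,.1):print(round(t,2),*model(t,*p))
im=cv2.imread("pics/sc_4.35.png");cv2.imwrite("pics/c435.png",cv2.resize(im[120:220,220:380],None,fx=5,fy=5,interpolation=cv2.INTER_CUBIC))
E
```

```text
4.3 run 83.8 [ 294  172   64   34 1584]
4.35 run 96.6 [ 291  172   62   34 1515]
4.4 [542.97 -30.36  70.74] [  0.87 -12.24] [ 0.13 -0.19 -0.55]
[30.109 38.053 63.227 71.181 79.138 89.751] [0.665 3.539] [ 1.994  0.764 -1.273 -0.602  0.484 -0.689  1.304]
4.4 98.87734608986892 199.9513054293359
4.5 119.56183521358082 213.5008824186617
4.6 141.53242675301473 225.69708543543123
4.7 164.66066079116717 236.6750936893745
4.8 188.83090838784878 246.55658426951157
4.9 213.93908998173643 255.45108077804375
5.0 239.8915218024219 263.45716725849
5.1 266.60387750642076 270.6635808728973
5.2 294.0002535282112 277.1501954390466
```

View pics/c435.png

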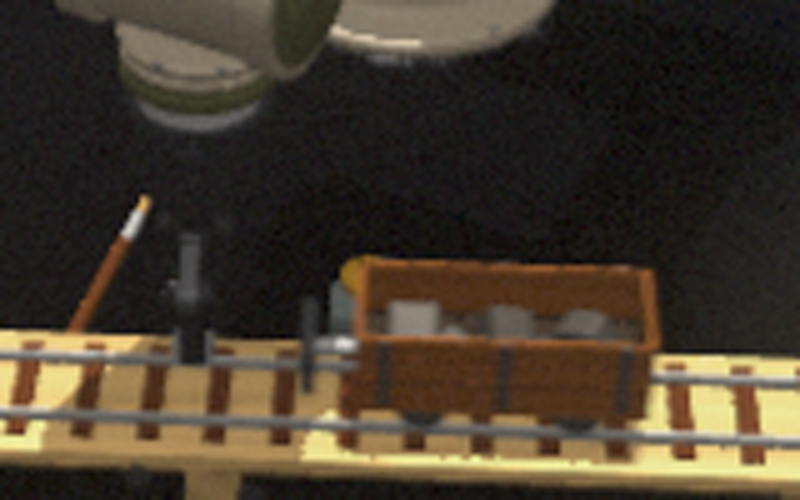

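The crop at 4.35 s shows the finger's uphill edge at column 210 and the buffer plate at column 303, a gap of about 50 mm. That agrees with the model: run 89.5 mm and finger face at run 140. Next I lead the wagon at slightly less than its speed.

Request:
arm_command([
  {"dr": [0,0,0],"offset": [0,0,0],"hand": -1},
  {"dr": [0,0,0],"offset": [-0.1,0,0],"hand": -1},
  {"dr": [0,0,0],"offset": [-0.158,0,0],"hand": -1},
  {"dr": [0,0,0],"offset": [-0.167,0,0],"hand": -1},
])

```text
time_s: 4.8
eef_pos: [551.6, -82.5, 70.7]
ee_rot: [0.0, 0.649, 0.761, -0.0]
force: [0.0, -0.4, -0.3]
grip_width: 0.001
grip_force: 0.1
```

```bash
python3 - <<'E'
from h import *
s=ctrl.sense();print(s["time_s"],track(s["eef_pos"]),s["force"],s["dq"].round(3))
E
```

```text
4.8 [  1.20672631 -65.11133504] [ 0.03603043 -0.39047372 -0.32648691] [-0.334  0.108 -0.187  0.     0.075 -0.323]
```

Request:
arm_command([
  {"dr": [0,0,0],"offset": [-0.165,0,0],"hand": -1},
  {"dr": [0,0,0],"offset": [-0.162,0,0],"hand": -1},
  {"dr": [0,0,0],"offset": [-0.14,0,0],"hand": -1},
  {"dr": [0,0,0],"offset": [-0.11,0,0],"hand": -1},
  {"dr": [0,0,0],"offset": [-0.08,0,0],"hand": -1},
  {"dr": [0,0,0],"offset": [-0.05,0,0],"hand": -1},
  {"dr": [0,0,0],"offset": [-0.02,0,0],"hand": -1},
  {"dr": [0,0,0],"offset": [0,0,0],"hand": -1},
])

```text
time_s: 5.6
eef_pos: [565.1, -167.5, 70.5]
ee_rot: [-0.0, 0.649, 0.76, -0.0]
force: [-0.3, -0.9, -0.3]
grip_width: 0.0
grip_force: 0.2
```

```bash
python3 - <<'E'
from h import *
for n in("scene","side"):
    im=ctrl.capture(n)[:,:,::-1];cv2.imwrite(f"pics/{n}9.png",im)
a=cv2.imread("pics/scene9.png")[140:240,180:340];b=cv2.imread("pics/side9.png")[130:280,200:320]
can=np.zeros((600,800,3),np.uint8);can[:250,:400]=cv2.resize(a,(400,250),interpolation=2);can[:500,400:]=cv2.resize(b,(400,500),interpolation=2)
cv2.imwrite("pics/fin.png",can)
s=ctrl.sense();print(s["time_s"],s["eef_pos"],track(s["eef_pos"]),s["force"])
E
```

```text
5.7 [ 565.0803041  -167.10472679   70.51016637] [   1.32344778 -150.76595699] [-0.41832143  0.06239071 -0.22298788]
```

View pics/fin.png

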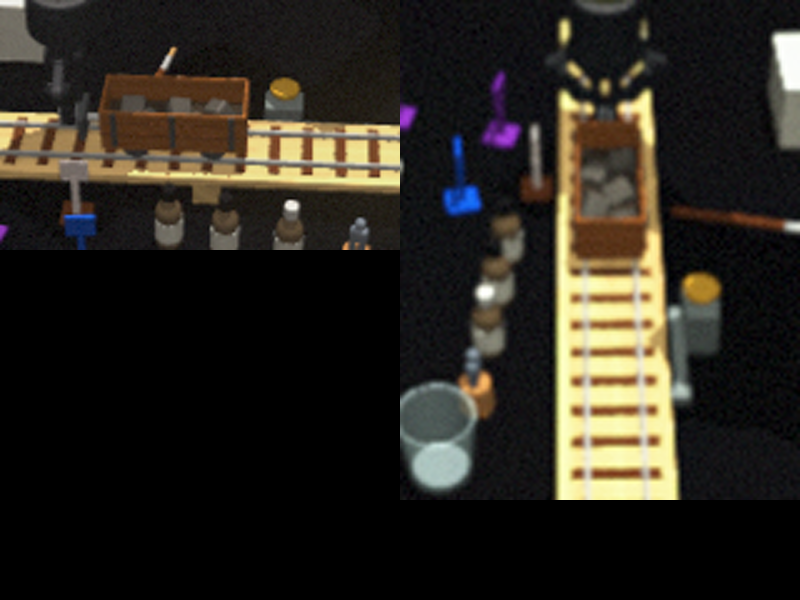

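The view shows the finger against the buffer plate at crop (79,112), with the wagon upright and the bystanders in place. The white marker is at crop (74,175), level with the plate. I hold for 2 s and check that the wagon stands.

Request:
arm_command([
  {"dr": [0,0,0],"offset": [0,0,0],"hand": -1},
  {"dr": [0,0,0],"offset": [0,0,0],"hand": -1},
  {"dr": [0,0,0],"offset": [0,0,0],"hand": -1},
  {"dr": [0,0,0],"offset": [0,0,0],"hand": -1},
  {"dr": [0,0,0],"offset": [0,0,0],"hand": -1},
  {"dr": [0,0,0],"offset": [0,0,0],"hand": -1},
  {"dr": [0,0,0],"offset": [0,0,0],"hand": -1},
  {"dr": [0,0,0],"offset": [0,0,0],"hand": -1},
])

```text
time_s: 6.5
eef_pos: [565.1, -167.7, 70.5]
ee_rot: [0.0, 0.649, 0.76, 0.0]
force: [0.7, -0.6, -0.1]
grip_width: 0.0
grip_force: 0.1
```

Request:
arm_command([
  {"dr": [0,0,0],"offset": [0,0,0],"hand": -1},
  {"dr": [0,0,0],"offset": [0,0,0],"hand": -1},
  {"dr": [0,0,0],"offset": [0,0,0],"hand": -1},
  {"dr": [0,0,0],"offset": [0,0,0],"hand": -1},
  {"dr": [0,0,0],"offset": [0,0,0],"hand": -1},
  {"dr": [0,0,0],"offset": [0,0,0],"hand": -1},
  {"dr": [0,0,0],"offset": [0,0,0],"hand": -1},
  {"dr": [0,0,0],"offset": [0,0,0],"hand": -1},
])

```text
time_s: 7.3
eef_pos: [565.1, -167.6, 70.5]
ee_rot: [-0.0, 0.649, 0.76, 0.0]
force: [0.4, -0.1, -0.2]
grip_width: 0.0
grip_force: 0.1
```

```bash
python3 - <<'E'
from h import *
y0=mid((325,173,62))
for im in(cv2.imread("pics/scene9.png")[:,:,::-1],ctrl.capture("scene")):
    st=brown(im)[0];print(st,y0-mid(st))
p=plane("scene",(180+78/2.5,140+112/2.5),80);print("face",track(p))
s=ctrl.sense();print(s["time_s"],track(s["eef_pos"]),s["force"])
E
```

```text
[221 169  59  17 621] 281.391942013016
[219 170  62  33 822] 282.3664264881358
face [  -4.18601543 -143.72809427]
7.35 [   1.27118974 -151.24455191] [ 0.48318547 -0.25000607 -0.69419855]
```

```bash
python3 -c "
from rig import ctrl
print(ctrl.finish_job())"
```

```text
the job is handed in; nothing more can be done
None
```

I handed the job in at 7.35 s, and the hand-in call returned no verdict. The catch was pressed, the wagon ran about 200 mm free (estimated), and I caught it at the buffer. The buffer face stands about 3–7 mm past the marker by my measurement (limit 20 mm), fingers against the buffer; I had no direct reading of the spring's compression.

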